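# Set a telescopic ski pole to its tape mark and shut its cam lever in the grip

## Task

The lower shaft of the ski pole is clamped in the black vise: with the lever still open, slide the pole's upper leg along the shaft until the mouth of its black clamp just meets the green tape mark. Hold the leg there, gripped across the clamp between your fingers, while you swing the yellow cam lever fully shut, without letting the leg creep off the mark. Finish still holding on, one finger on the shut lever and the other on the back of the clamp, and leave the brush, the file holder and the saucer with its wax where they are.

Things in the scene. Friction and masses are not known exactly. Their poses are not given: they have to be found in the camera images.
- stand: Plywood beam 140 x 640 x 18 mm on the bench with a black vise (jaws 80 mm long along y, top at z = 152 mm, crank out to x = 130 mm at z = 108 mm) and an end rest at y = 460 mm. Fixed. Origin: on the bench under the middle of the vise jaws. y runs level along the pole from vise to handle, x level across the pole, z up. The pole's axis lies above the y axis at z = 140 mm.
- mark: Green tape ring, 15 mm across and 12 mm wide, on the fixed aluminium lower shaft (14 mm across): the length mark. Origin: on the shaft's axis at the tape's edge that faces the leg, where the clamp's mouth belongs; the tape covers y = -12 to 0 mm. Axes as the stand's. The leg starts 60 to 165 mm from it on its +y side. No stop: the clamp can be pushed past, over the tape.
- leg: Sliding upper leg. Origin: on the pole's axis at the mouth of its black clamp, the end that faces tape and vise. Axes as the stand's. Clamp: y = 0 to 46, x = -13.5 to 13.5, z = -13 to 19 mm; its back is the flat face x = -13.5 (z = 0 to 19), with a flat nut at y = 10. Red tube, 18 mm across: y = 46 to 370 mm; handle to y = 620. Slides along y only, about 5 N friction while the lever is open.
- lever (a joint): Angle of the cam lever, rad: 0 is fully shut, lying along the clamp's +x side; grows as the tip swings out to +x; open stop 1.15; starts 0.85 to 1.05. It stays where it is left and takes about 0.08 N m to swing; below about 0.25 the cam bites on the shaft and locks the leg, and the lever goes harder, up to 0.15 N m. As it shuts, its side moves inward while the clamp's back stays where it is.
- lever_blade: Yellow lever of smooth, slippery plastic, 14 mm tall (z = -7 to 7 mm) and 5 mm thick. Origin: on its upright hinge pin, which stands at x = 16.5, y = 10, z = 11 mm in the leg's frame. The lever's y axis runs from the pin to the tip, 46 mm long in all. When shut, its outer face lies at x = 19.5 mm in the leg's frame.
- lever_tip (a point): Centre of the lever's rounded tip (radius 4 mm), 42 mm from the hinge pin, at the lever's mid height.
- brush: White nylon brush lying on its wooden back, bristles up, 55 x 120 x 36 mm. Origin: centre of its underside.
- file_holder: Aluminium file holder with a file in it and two black thumbscrews, 64 x 170 x 40 mm, lying on the bench. Origin: centre of its underside.
- saucer: White ceramic saucer, 140 mm across and 18 mm high, on the bench. Origin: centre of its underside.
- wax: Blue wax block, 32 x 60 x 22 mm, lying in the saucer. Origin: centre of its underside.

How it is judged:
By the outcome, as a careful person would: the job done as asked, in the order asked, and still so for the second after the job is handed in, while the arm keeps its last pose, push and grip.
It also fails if it takes over 45 s, if anything falls off the work surface, if the arm or the gripper's body presses on something with over 40 N, if the wrist force passes 120 N, or if a joint passes its speed limit or range.

## Robot

A 6-joint arm with a two-finger parallel gripper is mounted at the origin on the work surface. World frame = base frame: x ahead of the robot, y to its left, z up, the work surface at z = 0. Lengths are in m, angles in degrees, forces in N, time in s.
With the tool pointing down it reaches from about 0.25 to 0.725 m from the base axis. Payload 9.7 kg.
Tool frame: the origin (TCP) lies between the finger pads; the fingertips stand bot.tcp_to_tips ahead of it and the grasp point (between the pads) lies 11 mm behind it (bot.tcp_to_tips is the distance from the TCP to the fingertips, in m); z points along the fingers, y is the line along which they close (so a half turn about z gives the same grasp; the last joint's range is limited). The gripper opens to 85 mm and grips with 20 to 120 N. Pads are 22 mm wide; open, the fingers measure 114 mm over their backs; the gripper's body (76 mm by 85 mm) begins 54 mm behind the grasp point. The pads swing forward as they close: fully open they stand 13 mm farther back than shut.
Start: joints at [75.745, 4.979, 10.078, 95.1, 0, 90], TCP at [0.135, 0.533, 0.239] pointing down, gripper open.
Joint ranges: [-179.16, 179.16], [-48.56, 103.87], [-65.8, 70.77], [-126.05, 130.52], [-82.76, 87.17], [-180, 180]. Speed limits (degrees/s): [127.2, 127.2, 147.25, 180, 180, 180].

## Interface

Orientations are given as [roll, pitch, yaw] about the fixed x, y, z axes, in that order (R = Rz(yaw) Ry(pitch) Rx(roll)).
In Python, from workcell import bot gives the robot as it stands. The module is installed in compiled form; this text tells all that it offers.
- The arm moves only by the tool carry_out, never from a script. Its arguments are lists of equal length, an entry for each row: "linear": the shift along the world's x, y, z normalised to -1 to 1, where 1 is 2 cm, a list of three; "rotation": the turn, a rotation vector about the world's x, y, z normalised to -1 to 1, where 1 is 8 degrees, a list of three; "grip": the closure, from -1 (fully open) to 1 (shut). In form: {"linear": [[tx, ty, tz], ...], "rotation": [[rx, ry, rz], ...], "grip": [grip, ...]}. A call has 1 to 12 rows; each row shifts and turns the commanded pose from where the row before left it; what a row does not reach is not made up. A row lasts 1/10 s, in which the tool goes at most 50 mm and 8.59 degrees, less where a joint would pass 70% of its speed; a pose out of reach is approached as far as the arm can. A call with a number of a shift or a turn outside -1 to 1 is refused whole. A call with a gripper value outside its range is refused whole. The fingers move at their own pace and stop on an object; "grip_force" is the grip in N (left out, the last holds). Time passes only in rows, so rows that do not move let the fingers close. It gives the time, the measured TCP pose, the force, the opening and the grip force at its end, in the units of the state.
- bot.get_obs(): the state, without advancing time (a new reading comes with each control period).
- bot.camera(name): name is "side" or "top" or "wrist"; returns the picture (384x512x3 uint8, blue, green, red); there is no depth.
- bot.camera_model(name): a dict with "fx", "fy", "cx", "cy" (pixels), "distortion" ([k1, k2, p1, p2, k3] as OpenCV has them; the pictures are not rectified), "camera_from_world" (4x4, takes a point from world to camera coordinates). Camera axes: x right, y up, looking along -z (the intrinsics and any distortion apply to the point x, -y, -z); pixel columns grow to the right and rows downward; lengths in m; the calibration is good to about 2 mm. A picture is of the moment at which its call begins: read the wrist's pose just before it. camera_model takes no time and is no camera call; for the wrist camera it gives the pose at the moment of the call.
- bot.job_done(): hands the job in; it is judged then, once.
The state is a dict: "time": time; "q": joint angles; "qd": joint speeds; "joint_efforts": joint torques, N m; "ee_pos": TCP position; "tcp_rot": TCP orientation; "wrist_force": force on the tool from outside, world axes, zero at the start; "torque": the same for the moment, N m; "opening": finger opening in m; "grasp_force": force on a finger pad.
Only numpy, scipy, OpenCV 4.12 (cv2) and the standard library are available. Lean on these libraries where they do the work, as an engineer would, in place of code of your own. Each camera call takes 0.05 s, during which the arm holds its last target. There are 200 camera calls.

## Working session

There is one attempt and no reset: what is moved stays moved. The work goes in short steps, Python scripts to look and compute and a tool call to move; the robot and the scene stay as the last step left them, time stands still between calls to the robot, and variables do not carry over. Pictures are saved under pics/ and viewed, at most 11 in all, crops included, and the job is handed in when it is done.

Besides the shell and the picture viewer there is one more tool, called after ">>>" by a JSON object that holds its "name" and its "arguments". carry_out: Moves the arm, as the interface text tells. Its arguments: {"type":"object","properties":{"linear":{"type":"array","items":{"type":"array","items":{"type":"number"}}},"rotation":{"type":"array","items":{"type":"array","items":{"type":"number"}}},"grip":{"type":"array","items":{"type":"number"}},"grip_force":{"type":"number"}},"required":["linear","rotation","grip"]}

```bash
mkdir -p pics
python3 - <<'E'
from workcell import bot
import cv2,numpy as np
o=bot.get_obs();print({k:np.round(v,3).tolist() for k,v in o.items()},bot.tcp_to_tips)
for n in("top","side"):
    cv2.imwrite(f"pics/{n}0.png",bot.camera(n)); m=bot.camera_model(n);print(n,m["fx"],m["cx"],m["cy"],m["distortion"],np.round(m["camera_from_world"],3).tolist())
E
```

```text
{'time': 0.0, 'q': [75.745, 5.009, 10.034, 95.099, 0.0, 90.0], 'qd': [0.027, -0.087, -0.076, -0.01, 0.048, -0.019], 'joint_efforts': [-0.001, -52.039, 46.481, 0.016, -0.0, -0.0], 'ee_pos': [0.135, 0.533, 0.239], 'tcp_rot': [-179.927, -0.0, 165.745], 'wrist_force': [0.218, 0.756, 0.291], 'torque': [-0.023, 0.02, -0.029], 'grasp_force': 0.0, 'opening': 0.085} 0.008
top 383.56321193179673 249.53110571170077 193.46666512325177 [-0.11227414  0.          0.          0.          0.        ] [[0.005, -1.0, -0.027, -0.071], [0.99, 0.001, 0.143, -0.598], [-0.143, -0.027, 0.989, -0.877], [0.0, 0.0, 0.0, 1.0]]
side 386.939499354408 252.68113081695245 192.54047077650176 [-0.0106112  0.         0.         0.         0.       ] [[-0.768, -0.641, -0.015, 0.4], [0.459, -0.566, 0.684, -0.384], [-0.447, 0.519, 0.729, -0.514], [0.0, 0.0, 0.0, 1.0]]
```

View pics/top0.png

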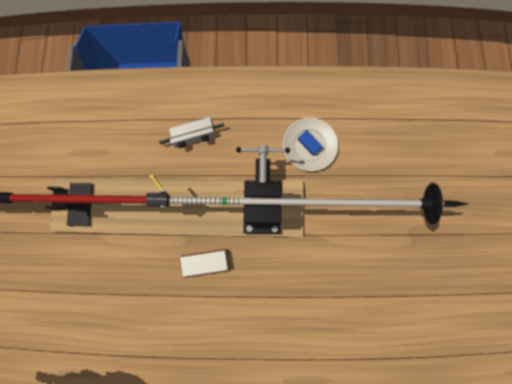

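View pics/side0.png

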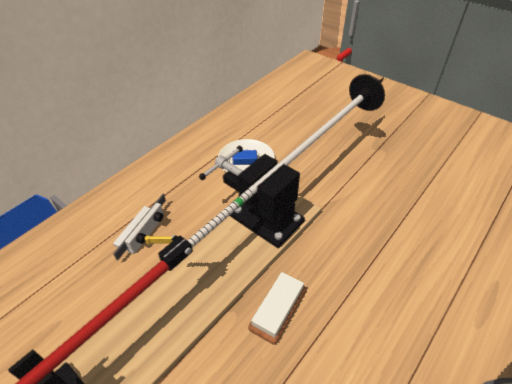

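```bash
cat > h.py <<'E'
from workcell import bot
import cv2,numpy as np
def ray(m,uv):
    K=np.array([[m["fx"],0,m["cx"]],[0,m["fy"],m["cy"]],[0,0,1]])
    p=cv2.undistortPoints(np.array([[uv]],float),K,np.array(m["distortion"],float))[0,0]
    T=np.array(m["camera_from_world"]);R=T[:3,:3]
    return -R.T@T[:3,3],R.T@np.array([p[0],-p[1],-1])
def at_z(m,uv,z):
    c,d=ray(m,uv);return c+d*(z-c[2])/d[2]
def tri(ms,uvs):
    A=np.zeros((3,3));b=np.zeros(3)
    for m,uv in zip(ms,uvs):
        c,d=ray(m,uv);d/=np.linalg.norm(d);P=np.eye(3)-np.outer(d,d);A+=P;b+=P@c
    return np.linalg.solve(A,b)
def proj(m,X):
    K=np.array([[m["fx"],0,m["cx"]],[0,m["fy"],m["cy"]],[0,0,1]])
    T=np.array(m["camera_from_world"]);p=(T[:3,:3]@np.array(X).T).T+T[:3,3]
    q=p*[1,-1,-1];return cv2.projectPoints(q.reshape(-1,1,3),np.zeros(3),np.zeros(3),K,np.array(m["distortion"],float))[0][:,0]
E
python3 - <<'E'
from h import *
t=cv2.imread("pics/top0.png");m=bot.camera_model("top")
cv2.imwrite("pics/topc.png",cv2.resize(t[160:230,130:290],None,fx=5,fy=5,interpolation=cv2.INTER_CUBIC))
hsv=cv2.cvtColor(t,cv2.COLOR_BGR2HSV)
for n,lo,hi in(("green",(50,100,50),(85,255,255)),("yellow",(24,160,120),(34,255,255))):
    ys,xs=np.nonzero(cv2.inRange(hsv,lo,hi));print(n,len(xs),xs.min(),xs.max(),ys.min(),ys.max())
for c in(20,60,100,130,180,210,240,300,350,400):
    col=t[185:215,c].astype(int);print(c,[tuple(x) for x in col[6:24]] if c in(100,300) else '')
for uv in((222,201),(228,201),(148,200),(168,200),(100,199),(350,203)):print(uv,at_z(m,uv,.14).round(4))
s=cv2.imread("pics/side0.png");cv2.imwrite("pics/sidec.png",cv2.resize(s[180:280,120:280],None,fx=5,fy=5,interpolation=cv2.INTER_CUBIC))
E
```

```text
green 18 223 225 198 203
yellow 1 152 152 177 177
20 
60 
100 [(np.int64(107), np.int64(151), np.int64(184)), (np.int64(104), np.int64(148), np.int64(180)), (np.int64(101), np.int64(145), np.int64(176)), (np.int64(92), np.int64(131), np.int64(165)), (np.int64(66), np.int64(91), np.int64(144)), (np.int64(42), np.int64(52), np.int64(140)), (np.int64(36), np.int64(40), np.int64(153)), (np.int64(40), np.int64(44), np.int64(164)), (np.int64(40), np.int64(44), np.int64(162)), (np.int64(37), np.int64(40), np.int64(147)), (np.int64(35), np.int64(38), np.int64(130)), (np.int64(30), np.int64(39), np.int64(108)), (np.int64(43), np.int64(55), np.int64(90)), (np.int64(49), np.int64(66), np.int64(84)), (np.int64(55), np.int64(76), np.int64(91)), (np.int64(55), np.int64(76), np.int64(92)), (np.int64(57), np.int64(80), np.int64(95)), (np.int64(58), np.int64(79), np.int64(95))]
130 
180 
210 
240 
300 [(np.int64(104), np.int64(146), np.int64(178)), (np.int64(106), np.int64(149), np.int64(182)), (np.int64(106), np.int64(150), np.int64(182)), (np.int64(94), np.int64(133), np.int64(162)), (np.int64(73), np.int64(104), np.int64(125)), (np.int64(63), np.int64(87), np.int64(105)), (np.int64(67), np.int64(88), np.int64(104)), (np.int64(101), np.int64(116), np.int64(127)), (np.int64(141), np.int64(152), np.int64(161)), (np.int64(166), np.int64(179), np.int64(186)), (np.int64(178), np.int64(191), np.int64(200)), (np.int64(172), np.int64(185), np.int64(192)), (np.int64(154), np.int64(164), np.int64(172)), (np.int64(124), np.int64(133), np.int64(141)), (np.int64(85), np.int64(97), np.int64(108)), (np.int64(60), np.int64(79), np.int64(94)), (np.int64(56), np.int64(77), np.int64(92)), (np.int64(57), np.int64(78), np.int64(94))]
350 
400 
(222, 201) [ 0.5675 -0.0134  0.14  ]
(228, 201) [ 0.5676 -0.0262  0.14  ]
(148, 200) [0.5693 0.1477 0.14  ]
(168, 200) [0.5694 0.1036 0.14  ]
(100, 199) [0.5712 0.2561 0.14  ]
(350, 203) [ 0.5637 -0.2865  0.14  ]
```

View pics/topc.png

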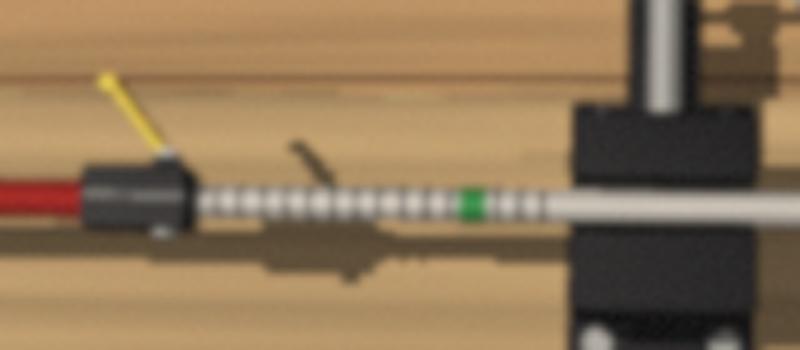

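View pics/sidec.png

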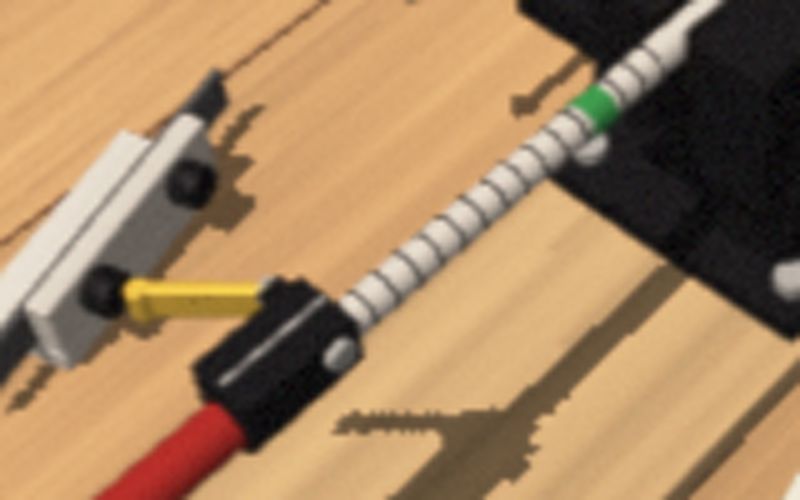

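The crops show the clamp spanning columns 146–168.6 and the tape 221.8–227 at about row 201, with the lever tip near (151, 176). The lever opens to +x, and the file holder, brush and saucer are clear of the path. Next I'll fit the pole line.

Run:
```python
from h import *
t=cv2.imread("pics/top0.png").astype(float);m=bot.camera_model("top")
P=[]
for c in list(range(100,144,3)):
    w=np.clip(t[190:210,c,2]-2*t[190:210,c,1]+20,0,None); P.append(at_z(m,(c,190+(w*np.arange(20)).sum()/w.sum()),.14))
for c in list(range(292,410,6)):
    w=np.clip(t[192:215,c,0]-115,0,None); P.append(at_z(m,(c,192+(w*np.arange(23)).sum()/w.sum()),.14))
P=np.array(P);f=np.polyfit(P[:,1],P[:,0],1);print(f,np.degrees(np.arctan(f[0])),np.std(P[:,0]-np.polyval(f,P[:,1])))
print(P[:3],P[-3:])
print("mouth",at_z(m,(168.4,200),.152),at_z(m,(168.4,200),.14),"tape",at_z(m,(221.8,201),.1475),at_z(m,(227.0,201),.1475))
tip=at_z(m,(151.4,176.4),.158);print("tip",tip,np.arctan2(tip[0]-np.polyval(f,tip[1])-.0165,1))
```

```text
[0.01037495 0.56908719] 0.5944193494278734 0.000176736688119849
[[0.5714247  0.25612117 0.14      ]
 [0.57141786 0.24922229 0.14      ]
 [0.57136592 0.24233955 0.14      ]] [[ 0.56512966 -0.38209622  0.14      ]
 [ 0.56504425 -0.39529307  0.14      ]
 [ 0.5646992  -0.40852669  0.14      ]]
mouth [0.5679025 0.0997971 0.152    ] [0.56941717 0.102714   0.14      ] tape [ 0.56661092 -0.01371012  0.1475    ] [ 0.56663526 -0.02475033  0.1475    ]
tip [0.61781568 0.13712041 0.158     ] 0.030796139121486522
```

>>> {"name": "carry_out", "arguments": {"linear": [[0.9,-0.8,0],[0.9,-0.8,0],[0.9,-0.8,0],[0.9,-0.8,0],[0.9,-0.8,0],[0.9,-0.8,0],[0.9,-0.8,0],[0.9,-0.8,0],[0.9,-0.8,0],[0.9,-0.8,0],[0.9,-0.8,0],[0.9,-0.8,0]], "rotation": [[0,0,-0.8],[0,0,-0.8],[0,0,-0.8],[0,0,-0.8],[0,0,-0.8],[0,0,-0.8],[0,0,-0.8],[0,0,-0.8],[0,0,-0.8],[0,0,-0.8],[0,0,-0.8],[0,0,-0.8]], "grip": [-1,-1,-1,-1,-1,-1,-1,-1,-1,-1,-1,-1]}}

```text
time: 1.3
ee_pos: [0.352, 0.3402, 0.239]
tcp_rot: [-180.0, 0.0, 88.7]
wrist_force: [-0.1, 0.4, -0.0]
opening: 0.0856
grasp_force: 0.0
```

>>> {"name": "carry_out", "arguments": {"linear": [[0.91,-0.72,0],[0.91,-0.72,0],[0.91,-0.72,0],[0.91,-0.72,0],[0.91,-0.72,0],[0.91,-0.72,0],[0.91,-0.72,0],[0.91,-0.72,0],[0.91,-0.72,0],[0.91,-0.72,0],[0.91,-0.72,0],[0.91,-0.72,0]], "rotation": [[0,0,0.09],[0,0,0],[0,0,0],[0,0,0],[0,0,0],[0,0,0],[0,0,0],[0,0,0],[0,0,0],[0,0,0],[0,0,0],[0,0,0]], "grip": [-1,-1,-1,-1,-1,-1,-1,-1,-1,-1,-1,-1]}}

```text
time: 2.5
ee_pos: [0.5704, 0.1676, 0.2388]
tcp_rot: [-180.0, 0.0, 89.7]
wrist_force: [0.2, 0.6, 0.1]
opening: 0.0855
grasp_force: 0.0
```

Run:
```python
from h import *
o=bot.get_obs();print(o["ee_pos"],o["tcp_rot"])
m=bot.camera_model("wrist");w=bot.camera("wrist");cv2.imwrite("pics/w1.png",w)
T=m["camera_from_world"];print(m["fx"],(-T[:3,:3].T@T[:3,3]).round(4),T[:3,:3].round(2).tolist())
print(proj(m,[[.5701,.101,.14],[.569,-.0137,.14],[.571,.168,.14]]))
```

```text
[0.57042459 0.16756233 0.23882478] [-1.79957745e+02  1.13293671e-02  8.96632344e+01]
277.31127139973427 [0.5712 0.248  0.3735] [[1.0, -0.01, -0.0], [0.01, 0.95, -0.31], [0.0, 0.31, 0.95]]
[[258.39482767 262.43164315]
 [258.00863811 354.4527121 ]
 [258.96026826 196.70593527]]
```

View pics/w1.png

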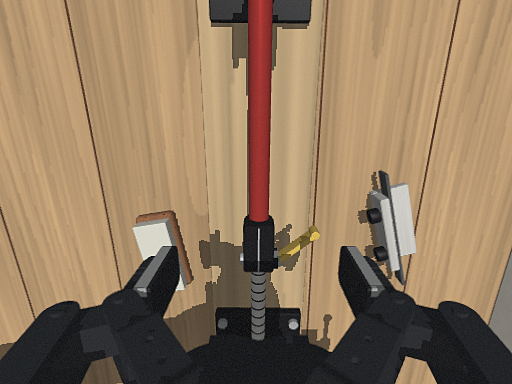

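The wrist view shows the red tube centred between the fingers at column 260, the clamp at rows 218–271, and the lever out to the right, clear of the fingers. I'll lower and grip the tube.

>>> {"name": "carry_out", "arguments": {"linear": [[0.03,0,-0.92],[0,0,-0.92],[0,0,-0.92],[0,0,-0.92],[0,0,-0.92],[0,0,-0.9],[0,0,0],[0,0,0],[0,0,0],[0,0,0],[0,0,0],[0,0,0]], "rotation": [[0,0,-0.03],[0,0,0],[0,0,0],[0,0,0],[0,0,0],[0,0,0],[0,0,0],[0,0,0],[0,0,0],[0,0,0],[0,0,0],[0,0,0]], "grip": [-1,-1,-1,-1,-1,0,0.3,0.5,0.7,0.8,0.8,0.8], "grip_force": 25}}

```text
time: 3.75
ee_pos: [0.5704, 0.1684, 0.1305]
tcp_rot: [180.0, -0.0, 89.4]
wrist_force: [-4.7, 0.6, 6.2]
opening: 0.017
grasp_force: 25.1
```

Run:
```python
from h import *
o=bot.get_obs();print({k:np.round(o[k],4).tolist() for k in("ee_pos","wrist_force","torque","opening","grasp_force")})
m=bot.camera_model("wrist");w=bot.camera("wrist");cv2.imwrite("pics/w2.png",w)
t=bot.camera("top");cv2.imwrite("pics/t2.png",t)
print(proj(m,[[.5701,.101,.14],[.5701,.101,.159],[.5701,.089,.1475]]))
```

```text
{'ee_pos': [0.5704, 0.1684, 0.1305], 'wrist_force': [-4.7061, 0.6028, 6.1722], 'torque': [-0.0306, 0.8649, -0.0393], 'opening': 0.017, 'grasp_force': 25.0542}
[[258.70910592 364.38159514]
 [258.77238415 397.01084652]
 [258.93112417 391.96557133]]
```

View pics/w2.png

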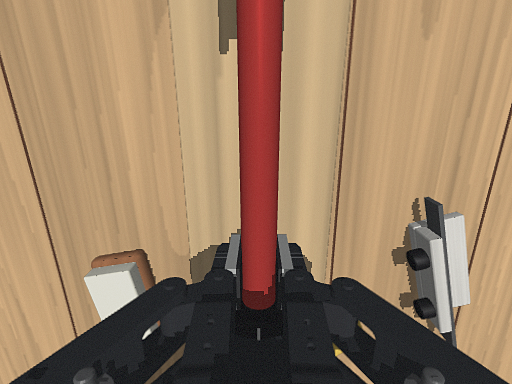

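>>> {"name": "carry_out", "arguments": {"linear": [[-0.01,-0.5,0],[-0.01,-0.8,0],[-0.01,-0.8,0],[-0.01,-0.8,0],[-0.01,-0.8,0],[-0.01,-0.8,0],[0,-0.5,0],[0,0,0],[0,0,0]], "rotation": [[0,0,0],[0,0,0],[0,0,0],[0,0,0],[0,0,0],[0,0,0],[0,0,0],[0,0,0],[0,0,0]], "grip": [0.8,0.8,0.8,0.8,0.8,0.8,0.8,0.8,0.8]}}

```text
time: 4.75
ee_pos: [0.5692, 0.0672, 0.1306]
tcp_rot: [180.0, 0.1, 89.4]
wrist_force: [-4.4, -4.4, 6.4]
opening: 0.0171
grasp_force: 25.1
```

Run:
```python
from h import *
o=bot.get_obs();print({k:np.round(o[k],4).tolist() for k in("ee_pos","wrist_force","torque","opening","grasp_force")})
t=bot.camera("top");cv2.imwrite("pics/t3.png",t)
s=bot.camera("side");cv2.imwrite("pics/s3.png",s)
m=bot.camera_model("top");u=proj(m,[[.5688,-.0137,.14]])[0];ms=bot.camera_model("side");v=proj(ms,[[.5688,-.0137,.14]])[0];print(u,v)
a=int(u[0])-40,int(u[1])-30;b=int(v[0])-40,int(v[1])-30;print(a,b)
c=[cv2.resize(i[q[1]:q[1]+60,q[0]:q[0]+80],None,fx=5,fy=5,interpolation=cv2.INTER_CUBIC) for i,q in((t,a),(s,b))]
cv2.imwrite("pics/c3.png",np.hstack(c))
```

```text
{'ee_pos': [0.5692, 0.0672, 0.1306], 'wrist_force': [-4.3906, -4.4216, 6.3802], 'torque': [-0.9476, 0.9843, 0.0095], 'opening': 0.0171, 'grasp_force': 25.0983}
[222.15560567 200.41577692] [235.71591166 203.65392479]
(182, 170) (195, 173)
```

View pics/c3.png

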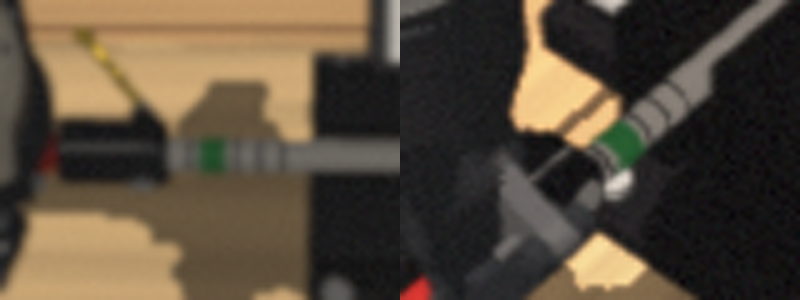

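Top crop (mouth at column 166, tape edge at column 200, 5x scale) shows a gap of about 14 mm. I'll slide 12 mm, release, rise and measure it closely with the wrist camera.

>>> {"name": "carry_out", "arguments": {"linear": [[0,-0.2,0],[0,-0.2,0],[0,-0.2,0],[0,0,0],[0,0,0],[0,0,0],[0,0,0],[0,0,0],[0,0,1],[0,-0.5,1],[0,-0.5,1],[0,-0.5,1]], "rotation": [[0,0,0],[0,0,0],[0,0,0],[0,0,0],[0,0,0],[0,0,0],[0,0,0],[0,0,0],[0,0,0],[0,0,0],[0,0,0],[0,0,0]], "grip": [0.8,0.8,0.8,0.8,0.8,0,-1,-1,-1,-1,-1,-1]}}

```text
time: 6.05
ee_pos: [0.5693, 0.0259, 0.21]
tcp_rot: [180.0, 0.0, 89.4]
wrist_force: [0.6, -0.1, -0.0]
opening: 0.0852
grasp_force: 0.0
```

Run:
```python
from h import *
o=bot.get_obs();print({k:np.round(o[k],4).tolist() for k in("ee_pos","wrist_force","opening")})
m=bot.camera_model("wrist");w=bot.camera("wrist");cv2.imwrite("pics/w4.png",w)
u=proj(m,[[.5688,-.0137,.1475]])[0];print(u)
a=int(u[0])-60,min(int(u[1])-70,384-110);print(a)
cv2.imwrite("pics/w4c.png",cv2.resize(w[a[1]:a[1]+110,a[0]:a[0]+120],None,fx=5,fy=5,interpolation=cv2.INTER_CUBIC))
for c in (255,257,259,261): print(c,[(r,*map(int,w[r,c])) for r in range(int(u[1])-14,min(384,int(u[1])+20))] if c==259 else '')
```

```text
{'ee_pos': [0.5693, 0.0259, 0.21], 'wrist_force': [0.613, -0.1057, -0.0129], 'opening': 0.0852}
[258.11033299 258.08047492]
(198, 188)
255 
257 
259 [(244, 28, 26, 27), (245, 30, 27, 29), (246, 30, 26, 27), (247, 32, 26, 28), (248, 32, 30, 30), (249, 27, 28, 27), (250, 31, 29, 29), (251, 28, 26, 25), (252, 28, 25, 27), (253, 24, 21, 21), (254, 28, 27, 25), (255, 33, 26, 29), (256, 31, 30, 28), (257, 29, 27, 27), (258, 23, 22, 21), (259, 33, 31, 32), (260, 44, 73, 36), (261, 102, 175, 84), (262, 96, 165, 78), (263, 94, 162, 78), (264, 94, 163, 75), (265, 98, 167, 79), (266, 45, 70, 34), (267, 52, 84, 41), (268, 48, 81, 38), (269, 65, 90, 57), (270, 119, 119, 125), (271, 117, 121, 121), (272, 94, 94, 94), (273, 22, 19, 19), (274, 98, 100, 101), (275, 118, 119, 122), (276, 112, 115, 116), (277, 111, 113, 115)]
261
```

View pics/w4c.png

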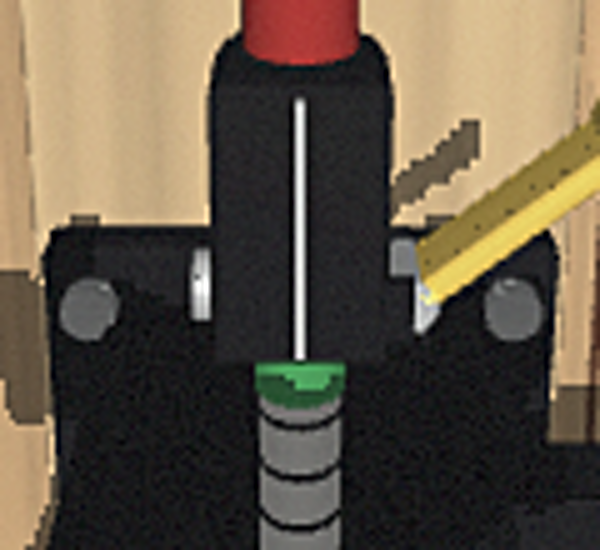

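Run:
```python
from h import *
m=bot.camera_model("wrist");w=bot.camera("wrist").astype(int)
for c in (256,258,260):print(c,[(r,w[r,c,1],w[r,c,1]-w[r,c,2]) for r in range(258,274)])
for c in(258,259):print("mouth",at_z(m,(c,259.8),.159).round(5),"far tape",at_z(m,(c,268.8),.1475).round(5), "tube end",at_z(m,(c,200.4),.159).round(5))
# rear end of clamp & blade for check
```

```text
256 [(258, np.int64(167), np.int64(86)), (259, np.int64(163), np.int64(84)), (260, np.int64(163), np.int64(84)), (261, np.int64(160), np.int64(82)), (262, np.int64(168), np.int64(87)), (263, np.int64(167), np.int64(86)), (264, np.int64(72), np.int64(39)), (265, np.int64(78), np.int64(33)), (266, np.int64(118), np.int64(-6)), (267, np.int64(120), np.int64(-3)), (268, np.int64(122), np.int64(-3)), (269, np.int64(3), np.int64(3)), (270, np.int64(54), np.int64(0)), (271, np.int64(128), np.int64(-2)), (272, np.int64(117), np.int64(-1)), (273, np.int64(118), np.int64(-1))]
258 [(258, np.int64(167), np.int64(85)), (259, np.int64(161), np.int64(85)), (260, np.int64(161), np.int64(83)), (261, np.int64(161), np.int64(84)), (262, np.int64(161), np.int64(87)), (263, np.int64(167), np.int64(88)), (264, np.int64(73), np.int64(38)), (265, np.int64(82), np.int64(32)), (266, np.int64(119), np.int64(-6)), (267, np.int64(121), np.int64(-2)), (268, np.int64(124), np.int64(-2)), (269, np.int64(11), np.int64(1)), (270, np.int64(74), np.int64(1)), (271, np.int64(126), np.int64(0)), (272, np.int64(118), np.int64(0)), (273, np.int64(116), np.int64(1))]
260 [(258, np.int64(159), np.int64(84)), (259, np.int64(156), np.int64(82)), (260, np.int64(156), np.int64(82)), (261, np.int64(159), np.int64(82)), (262, np.int64(161), np.int64(84)), (263, np.int64(162), np.int64(86)), (264, np.int64(68), np.int64(35)), (265, np.int64(96), np.int64(16)), (266, np.int64(118), np.int64(-6)), (267, np.int64(115), np.int64(-1)), (268, np.int64(61), np.int64(-1)), (269, np.int64(21), np.int64(-4)), (270, np.int64(93), np.int64(-4)), (271, np.int64(117), np.int64(0)), (272, np.int64(114), np.int64(0)), (273, np.int64(110), np.int64(-1))]
mouth [ 0.56975 -0.0116   0.159  ] far tape [ 0.56961 -0.02728  0.1475 ] tube end [0.5703  0.03753 0.159  ]
mouth [ 0.57053 -0.01161  0.159  ] far tape [ 0.57044 -0.0273   0.1475 ] tube end [0.57102 0.03752 0.159  ]
```

Run:
```python
from h import *
o=bot.get_obs();print(o["ee_pos"],np.abs(o["qd"]).max())
R=[]
for k in range(3):
    m=bot.camera_model("wrist");w=bot.camera("wrist").astype(int)
    for c in(256,258,259,261):
        g=w[:,c,1]-w[:,c,2]
        rows=np.nonzero(g[235:285]>15)[0]+235
        r0=rows[0]; r1=rows[-1]
        a=r0-.5+.5*(0); b=r1+.5
        ym=at_z(m,(c,a),.159)[1]; yt=at_z(m,(c,b),.1475)[1]+.012
        R.append((c,r0,r1,round(ym*1e3,2),round(yt*1e3,2),round((ym-yt)*1e3,2)))
for r in R:print(*r,g.max())
```

```text
[0.57028663 0.02537908 0.21208089] 3.274529702005907
256 258 267 -7.99 -12.39 4.39 92
258 258 267 -8.01 -12.41 4.39 92
259 258 267 -8.02 -12.42 4.4 92
261 258 266 -8.05 -11.49 3.44 92
256 260 269 -8.17 -12.63 4.46 92
258 260 269 -8.19 -12.65 4.46 92
259 260 269 -8.2 -12.67 4.46 92
261 260 268 -8.22 -11.74 3.52 92
256 261 270 -7.97 -12.45 4.48 92
258 261 270 -7.98 -12.46 4.48 92
259 261 270 -7.99 -12.47 4.48 92
261 261 269 -8.01 -11.54 3.54 92
```

>>> {"name": "carry_out", "arguments": {"linear": [[0,-0.9,0.2],[0,-0.9,0.2],[0,-0.9,0.2],[0,-0.9,0.2],[0,-0.9,0.2],[0,-0.9,0.2],[0,-0.9,0.2],[0,-0.9,0],[0,0,0],[0,0,0],[0,0,0],[0,0,0]], "rotation": [[0,0,0],[0,0,0],[0,0,0],[0,0,0],[0,0,0],[0,0,0],[0,0,0],[0,0,0],[0,0,0],[0,0,0],[0,0,0],[0,0,0]], "grip": [-1,-1,-1,-1,-1,-1,-1,-1,-1,-1,-1,-1]}}

```text
time: 7.5
ee_pos: [0.5692, -0.1169, 0.237]
tcp_rot: [-180.0, -0.0, 89.5]
wrist_force: [0.0, 0.6, 1.3]
opening: 0.0854
grasp_force: 0.0
```

Run:
```python
from h import *
o=bot.get_obs();print(o["ee_pos"].round(4))
m=bot.camera_model("wrist");w=bot.camera("wrist")
u=proj(m,[[.57,-.010,.1475]])[0];print(u)
a=max(int(u[0])-60,0),max(int(u[1])-50,0);print(a)
cv2.imwrite("pics/w5c.png",cv2.resize(w[a[1]:a[1]+100,a[0]:a[0]+120],None,fx=5,fy=5,interpolation=cv2.INTER_CUBIC))
c=int(round(u[0]))
for c in(c,c+2):print(c,[(r,*map(int,w[r,c]),round(1e3*at_z(m,(c,r),.1475)[1],1)) for r in range(int(u[1])-12,int(u[1])+22)])
```

```text
[ 0.5692 -0.1169  0.237 ]
[257.97779713  63.98690269]
(197, 13)
258 [(51, 56, 52, 53, np.float64(-1.4)), (52, 55, 54, 53, np.float64(-2.1)), (53, 56, 53, 54, np.float64(-2.7)), (54, 51, 52, 49, np.float64(-3.4)), (55, 56, 53, 53, np.float64(-4.1)), (56, 52, 52, 53, np.float64(-4.7)), (57, 62, 58, 59, np.float64(-5.4)), (58, 53, 52, 52, np.float64(-6.0)), (59, 46, 44, 44, np.float64(-6.7)), (60, 35, 33, 29, np.float64(-7.3)), (61, 21, 18, 21, np.float64(-8.0)), (62, 9, 10, 7, np.float64(-8.7)), (63, 75, 78, 77, np.float64(-9.3)), (64, 113, 116, 116, np.float64(-10.0)), (65, 120, 121, 122, np.float64(-10.7)), (66, 122, 121, 124, np.float64(-11.3)), (67, 93, 103, 94, np.float64(-12.0)), (68, 45, 82, 35, np.float64(-12.7)), (69, 44, 71, 36, np.float64(-13.4)), (70, 87, 143, 71, np.float64(-14.0)), (71, 110, 183, 93, np.float64(-14.7)), (72, 106, 175, 87, np.float64(-15.4)), (73, 105, 173, 87, np.float64(-16.1)), (74, 105, 173, 87, np.float64(-16.8)), (75, 101, 170, 86, np.float64(-17.4)), (76, 104, 172, 86, np.float64(-18.1)), (77, 103, 172, 87, np.float64(-18.8)), (78, 104, 172, 88, np.
[... 826 characters left out ...]
.float64(-11.4)), (67, 91, 100, 91, np.float64(-12.0)), (68, 44, 79, 33, np.float64(-12.7)), (69, 49, 76, 39, np.float64(-13.4)), (70, 76, 129, 63, np.float64(-14.1)), (71, 94, 163, 77, np.float64(-14.7)), (72, 90, 157, 75, np.float64(-15.4)), (73, 91, 157, 74, np.float64(-16.1)), (74, 90, 155, 72, np.float64(-16.8)), (75, 88, 153, 73, np.float64(-17.5)), (76, 88, 153, 73, np.float64(-18.1)), (77, 90, 156, 75, np.float64(-18.8)), (78, 95, 160, 80, np.float64(-19.5)), (79, 90, 154, 72, np.float64(-20.2)), (80, 93, 158, 78, np.float64(-20.9)), (81, 90, 154, 74, np.float64(-21.6)), (82, 89, 155, 73, np.float64(-22.3)), (83, 83, 152, 67, np.float64(-23.0)), (84, 103, 152, 93, np.float64(-23.7))]
```

View pics/w5c.png

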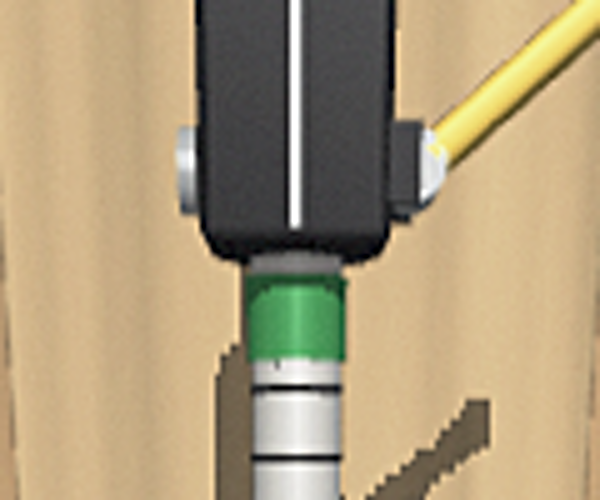

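The crop shows bare shaft only in rows 62.9–67.2 between mouth and tape, so the gap left is about 2.9 mm. I'll regrip the tube and close it.

>>> {"name": "carry_out", "arguments": {"linear": [[0,0.95,0],[0,0.95,0],[0,0.95,0],[0,0.95,0],[0,0.95,0],[0,0.95,0],[0,0.95,0],[0,0.95,0],[0,1,-0.1],[0,0,-0.9],[0,0,-0.9],[0,0,-0.9]], "rotation": [[0,0,0],[0,0,0],[0,0,0],[0,0,0],[0,0,0],[0,0,0],[0,0,0],[0,0,0],[0,0,0],[0,0,0],[0,0,0],[0,0,0]], "grip": [-1,-1,-1,-1,-1,-1,-1,-1,-1,-1,-1,-1]}}

```text
time: 8.75
ee_pos: [0.5691, 0.055, 0.1807]
tcp_rot: [180.0, -0.0, 89.5]
wrist_force: [-0.1, 0.2, -0.4]
opening: 0.0854
grasp_force: 0.0
```

>>> {"name": "carry_out", "arguments": {"linear": [[0,0,-0.9],[0,0,-0.9],[0,0,-0.7],[0,0,0],[0,0,0],[0,0,0],[0,0,0],[0,0,0],[0,0,0]], "rotation": [[0,0,0],[0,0,0],[0,0,0],[0,0,0],[0,0,0],[0,0,0],[0,0,0],[0,0,0],[0,0,0]], "grip": [-1,-1,-0.5,0,0.5,0.8,0.8,0.8,0.8]}}

```text
time: 9.65
ee_pos: [0.569, 0.0543, 0.1325]
tcp_rot: [180.0, -0.0, 89.4]
wrist_force: [-5.5, -0.0, 6.2]
opening: 0.017
grasp_force: 25.3
```

>>> {"name": "carry_out", "arguments": {"linear": [[0,-0.07,0],[0,-0.07,0],[0,0,0],[0,0,0]], "rotation": [[0,0,0],[0,0,0],[0,0,0],[0,0,0]], "grip": [0.8,0.8,0.8,0.8]}}

```text
time: 10.05
ee_pos: [0.569, 0.0521, 0.1325]
tcp_rot: [180.0, -0.1, 89.5]
wrist_force: [-5.2, 4.4, 4.9]
opening: 0.0169
grasp_force: 25.3
```

>>> {"name": "carry_out", "arguments": {"linear": [[0,-0.04,0],[0,0,0],[0,0,0]], "rotation": [[0,0,0],[0,0,0],[0,0,0]], "grip": [0.8,0.8,0.8]}}

```text
time: 10.35
ee_pos: [0.569, 0.0515, 0.1325]
tcp_rot: [180.0, -0.1, 89.5]
wrist_force: [-5.7, 4.8, 6.4]
opening: 0.0171
grasp_force: 25.3
```

>>> {"name": "carry_out", "arguments": {"linear": [[0,0,0],[0,0,0],[0,0,0.5],[0,-0.9,1],[0,-0.9,1],[0,-0.9,1],[0,-0.9,1],[0,-0.9,0.8],[0,-0.9,0],[0,-0.9,0],[0,-0.9,0],[0,-0.9,0]], "rotation": [[0,0,0],[0,0,0],[0,0,0],[0,0,0],[0,0,0],[0,0,0],[0,0,0],[0,0,0],[0,0,0],[0,0,0],[0,0,0],[0,0,0]], "grip": [0,-1,-1,-1,-1,-1,-1,-1,-1,-1,-1,-1]}}

```text
time: 11.55
ee_pos: [0.5693, -0.1123, 0.2382]
tcp_rot: [180.0, 0.0, 89.4]
wrist_force: [0.8, 0.9, -0.4]
opening: 0.0851
grasp_force: 0.0
```

Run:
```python
from h import *
o=bot.get_obs();print(o["ee_pos"].round(4))
m=bot.camera_model("wrist");w=bot.camera("wrist")
u=proj(m,[[.57,-.012,.1475]])[0];print(u)
a=max(int(u[0])-60,0),max(int(u[1])-60,0);print(a)
cv2.imwrite("pics/w6c.png",cv2.resize(w[a[1]:a[1]+100,a[0]:a[0]+130],None,fx=6,fy=6,interpolation=cv2.INTER_CUBIC))
c=int(round(u[0]))
for c in(c-1,c+1):print(c,[(r,*map(int,w[r,c]),float(round(1e3*at_z(m,(c,r),.1475)[1],1))) for r in list(range(int(u[1])-8,int(u[1])+8))+list(range(int(u[1])+13,int(u[1])+20))])
```

```text
[ 0.5693 -0.1123  0.2382]
[257.64041567  73.94333036]
(197, 13)
257 [(65, 45, 44, 44, -5.9), (66, 49, 46, 48, -6.6), (67, 46, 45, 45, -7.3), (68, 45, 44, 45, -7.9), (69, 49, 47, 47, -8.6), (70, 51, 51, 51, -9.3), (71, 40, 38, 36, -10.0), (72, 29, 28, 27, -10.7), (73, 13, 11, 9, -11.3), (74, 41, 55, 33, -12.0), (75, 47, 80, 39, -12.7), (76, 59, 92, 52, -13.4), (77, 57, 91, 46, -14.1), (78, 54, 87, 44, -14.8), (79, 49, 80, 43, -15.5), (80, 82, 135, 67, -16.2), (86, 109, 177, 91, -20.4), (87, 108, 179, 93, -21.1), (88, 108, 176, 91, -21.8), (89, 103, 173, 84, -22.5), (90, 92, 168, 71, -23.2), (91, 173, 207, 177, -23.9), (92, 241, 238, 247, -24.6)]
259 [(65, 58, 58, 60, -5.9), (66, 63, 60, 61, -6.6), (67, 61, 62, 62, -7.3), (68, 60, 58, 60, -8.0), (69, 59, 60, 61, -8.6), (70, 60, 57, 58, -9.3), (71, 48, 45, 47, -10.0), (72, 30, 28, 29, -10.7), (73, 26, 25, 24, -11.4), (74, 26, 33, 18, -12.0), (75, 49, 75, 41, -12.7), (76, 57, 89, 45, -13.4), (77, 51, 86, 44, -14.1), (78, 49, 83, 39, -14.8), (79, 49, 77, 40, -15.5), (80, 78, 125, 62, -16.2), (86, 92, 160, 77, -20.4), (87, 95, 161, 78, -21.1), (88, 94, 159, 77, -21.8), (89, 90, 157, 72, -22.5), (90, 79, 152, 58, -23.2), (91, 148, 182, 150, -23.9), (92, 226, 224, 233, -24.7)]
```

View pics/w6c.png

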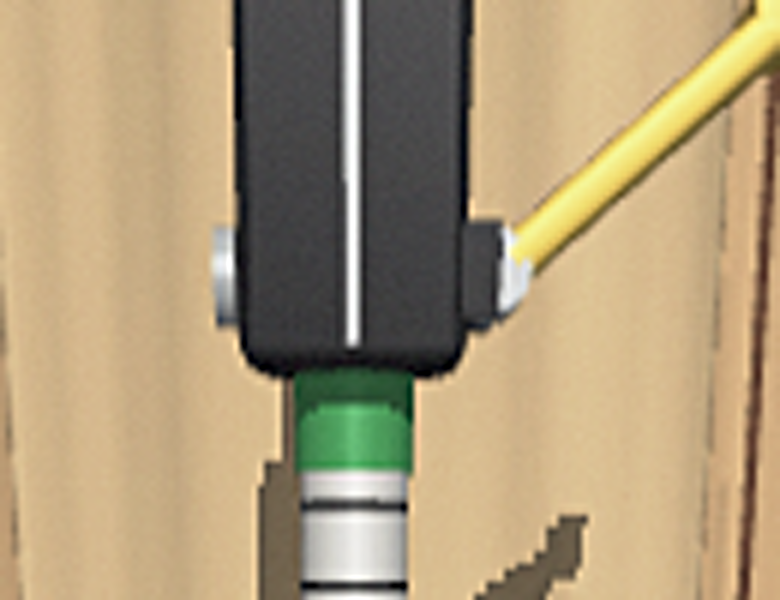

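The mouth now exactly meets the tape: the full 12.0 mm of tape is visible (rows 73.9–91.05) with no bare shaft left, and the lever is still open. Next I'll straddle the clamp at leg y ≈ 34.

>>> {"name": "carry_out", "arguments": {"linear": [[0.165,0.96,0],[0.165,0.96,0],[0.165,0.96,0],[0.165,0.96,0],[0.165,0.96,0],[0.165,0.96,0],[0.165,0.96,0],[0,0,-1],[0,0,-1],[0,0,-1],[0,0,-1],[0,0,-1]], "rotation": [[0,0,0],[0,0,0],[0,0,0],[0,0,0],[0,0,0],[0,0,0],[0,0,0],[0,0,0],[0,0,0],[0,0,0],[0,0,0],[0,0,0]], "grip": [-1,-1,-1,-1,-1,-1,-1,-1,-1,-1,-1,-1]}}

```text
time: 12.8
ee_pos: [0.5925, 0.0232, 0.1373]
tcp_rot: [180.0, 0.0, 89.4]
wrist_force: [0.2, 0.4, -0.1]
opening: 0.0852
grasp_force: 0.0
```

>>> {"name": "carry_out", "arguments": {"linear": [[0.1,0,0],[0.1,0,0],[0,0,0],[0,0,0]], "rotation": [[0,0,0],[0,0,0],[0,0,0],[0,0,0]], "grip": [-1,-1,-1,-1]}}

```text
time: 13.2
ee_pos: [0.597, 0.0231, 0.1386]
tcp_rot: [179.9, -0.0, 89.4]
wrist_force: [0.8, 0.3, 0.5]
opening: 0.0857
grasp_force: 0.0
```

>>> {"name": "carry_out", "arguments": {"linear": [[0.04,0,0],[0.04,0,0],[0,0,0]], "rotation": [[0,0,0],[0,0,0],[0,0,0]], "grip": [-1,-1,-1]}}

```text
time: 13.5
ee_pos: [0.5978, 0.0231, 0.1375]
tcp_rot: [-180.0, -0.0, 89.4]
wrist_force: [-2.9, 0.3, 1.3]
opening: 0.0856
grasp_force: 1.2
```

>>> {"name": "carry_out", "arguments": {"linear": [[0.05,0,0],[-0.05,0,0],[-0.05,0,0],[-0.05,0,0],[-0.05,0,0],[0,0,0],[0,0,0]], "rotation": [[0,0,0],[0,0,0],[0,0,0],[0,0,0],[0,0,0],[0,0,0],[0,0,0]], "grip": [-1,-0.95,-0.9,-0.85,-0.8,-0.8,-0.8], "grip_force": 25}}

```text
time: 14.2
ee_pos: [0.5936, 0.0231, 0.1376]
tcp_rot: [-179.9, -0.0, 89.4]
wrist_force: [-10.3, 1.1, 6.0]
opening: 0.0771
grasp_force: 4.8
```

>>> {"name": "carry_out", "arguments": {"linear": [[-0.054,0,0],[-0.054,0,0],[-0.054,0,0],[-0.054,0,0],[-0.054,0,0],[-0.054,0,0],[0,0,0]], "rotation": [[0,0,0],[0,0,0],[0,0,0],[0,0,0],[0,0,0],[0,0,0],[0,0,0]], "grip": [-0.75,-0.7,-0.65,-0.6,-0.55,-0.5,-0.5]}}

```text
time: 14.9
ee_pos: [0.5873, 0.0231, 0.1382]
tcp_rot: [-179.9, -0.0, 89.4]
wrist_force: [-10.0, 0.3, 9.2]
opening: 0.0643
grasp_force: 10.3
```

>>> {"name": "carry_out", "arguments": {"linear": [[-0.054,0,0.02],[-0.054,0,0.02],[-0.054,0,0.02],[-0.054,0,0.02],[-0.054,0,0.02],[-0.054,0,0.02],[0,0,0]], "rotation": [[0,0,0],[0,0,0],[0,0,0],[0,0,0],[0,0,0],[0,0,0],[0,0,0]], "grip": [-0.45,-0.4,-0.35,-0.3,-0.25,-0.2,-0.2]}}

```text
time: 15.6
ee_pos: [0.5808, 0.0233, 0.1403]
tcp_rot: [-179.9, -0.0, 89.4]
wrist_force: [-9.1, 1.5, 7.3]
opening: 0.0511
grasp_force: 6.5
```

Run:
```python
from h import *
o=bot.get_obs();print({k:np.round(o[k],4).tolist() for k in("ee_pos","wrist_force","torque","opening","grasp_force")})
t=bot.camera("top");cv2.imwrite("pics/t7.png",t);w=bot.camera("wrist");cv2.imwrite("pics/w7.png",w);s=bot.camera("side");cv2.imwrite("pics/s7.png",s)
for c in (200,201):print([(i,*map(int,t[c,i])) for i in range(210,232)])
```

```text
{'ee_pos': [0.5808, 0.0233, 0.1403], 'wrist_force': [-9.0746, 1.5317, 7.3383], 'torque': [0.2369, 1.9346, -0.094], 'opening': 0.0511, 'grasp_force': 6.483}
[(210, 44, 48, 50), (211, 41, 42, 43), (212, 39, 39, 39), (213, 39, 38, 40), (214, 40, 39, 42), (215, 40, 40, 41), (216, 39, 40, 40), (217, 39, 39, 42), (218, 41, 41, 42), (219, 38, 37, 38), (220, 32, 34, 34), (221, 30, 48, 26), (222, 38, 67, 30), (223, 43, 76, 35), (224, 43, 75, 34), (225, 45, 75, 36), (226, 58, 82, 56), (227, 76, 90, 81), (228, 80, 88, 88), (229, 78, 82, 85), (230, 88, 93, 96), (231, 96, 100, 105)]
[(210, 32, 31, 31), (211, 26, 27, 29), (212, 31, 30, 30), (213, 31, 30, 32), (214, 31, 30, 31), (215, 27, 27, 28), (216, 30, 29, 31), (217, 31, 32, 32), (218, 32, 33, 32), (219, 31, 30, 31), (220, 27, 30, 27), (221, 31, 49, 27), (222, 39, 68, 32), (223, 42, 74, 33), (224, 43, 76, 35), (225, 43, 76, 36), (226, 57, 82, 56), (227, 77, 91, 81), (228, 80, 88, 87), (229, 78, 82, 86), (230, 89, 93, 97), (231, 95, 100, 105)]
```

>>> {"name": "carry_out", "arguments": {"linear": [[-0.054,0,0.02],[-0.054,0,0.02],[-0.054,0,0.02],[-0.054,0,0.02],[-0.054,0,0.02],[-0.054,0,0.02],[-0.054,0,0.02],[-0.054,0,0.02],[-0.04,0,0],[0,0,0],[0,0,0],[0,0,0]], "rotation": [[0,0,0],[0,0,0],[0,0,0],[0,0,0],[0,0,0],[0,0,0],[0,0,0],[0,0,0],[0,0,0],[0,0,0],[0,0,0],[0,0,0]], "grip": [-0.15,-0.1,-0.05,0,0.05,0.1,0.15,0.2,0.25,0.35,0.45,0.5], "grip_force": 30}}

```text
time: 16.95
ee_pos: [0.5714, 0.0233, 0.1428]
tcp_rot: [-179.9, -0.0, 89.4]
wrist_force: [-6.8, 1.9, 2.7]
opening: 0.0321
grasp_force: 29.9
```

Run:
```python
from h import *
o=bot.get_obs();print({k:np.round(o[k],4).tolist() for k in("ee_pos","wrist_force","torque","opening","grasp_force")})
t=bot.camera("top");w=bot.camera("wrist");s=bot.camera("side")
for c in (200,201):print([(i,*map(int,t[c,i])) for i in range(217,229)])
f=lambda i,x,y,ww,h,k:cv2.resize(i[y:y+h,x:x+ww],None,fx=k,fy=k,interpolation=cv2.INTER_CUBIC)
cv2.imwrite("pics/c8.png",np.hstack([f(t,182,170,80,100,5),f(w,158,259,100+0,125,4)]))
```

```text
{'ee_pos': [0.5714, 0.0233, 0.1428], 'wrist_force': [-6.789, 1.9122, 2.6741], 'torque': [0.399, 1.5532, 0.1549], 'opening': 0.0321, 'grasp_force': 29.8847}
[(217, 41, 42, 43), (218, 40, 41, 41), (219, 35, 36, 35), (220, 30, 34, 30), (221, 31, 49, 28), (222, 38, 67, 30), (223, 44, 75, 35), (224, 43, 75, 35), (225, 43, 75, 35), (226, 56, 81, 55), (227, 78, 91, 81), (228, 81, 89, 88)]
[(217, 29, 28, 29), (218, 30, 30, 29), (219, 31, 30, 31), (220, 23, 27, 22), (221, 28, 46, 25), (222, 39, 69, 32), (223, 42, 75, 34), (224, 44, 76, 35), (225, 44, 76, 36), (226, 57, 81, 55), (227, 75, 89, 80), (228, 80, 86, 87)]
```

View pics/c8.png

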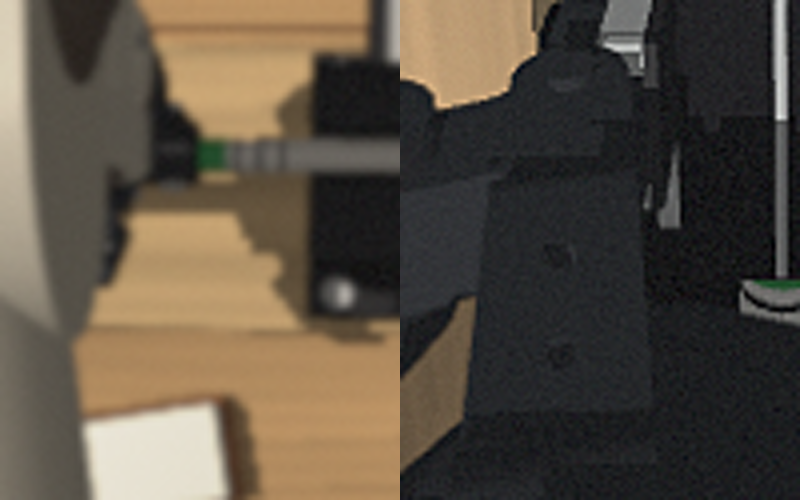

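The opening reads 32.1 mm. It read 1 mm low on the tube as well, so this is the 33 mm of a shut lever. The tape pixels haven't changed. I'll firm the grip to check it's fully shut.

>>> {"name": "carry_out", "arguments": {"linear": [[0,0,0],[0,0,0],[0,0,0],[0,0,0],[0,0,0]], "rotation": [[0,0,0],[0,0,0],[0,0,0],[0,0,0],[0,0,0]], "grip": [0.5,0.5,0.5,0.5,0.5], "grip_force": 40}}

```text
time: 17.6
ee_pos: [0.5714, 0.0234, 0.1429]
tcp_rot: [-179.9, -0.0, 89.5]
wrist_force: [-7.0, 2.0, 3.6]
opening: 0.0319
grasp_force: 39.7
```

```bash
python3 -c "
from workcell import bot
print(bot.job_done())"
```

```text
the job is handed in; nothing more can be done
None
```

The job is handed in at 17.6 s: by the camera the clamp's mouth meets the green tape with no visible creep, and by the finger opening the lever is shut. The fingers still hold the lever and the clamp's back at 40 N; the brush, file holder and saucer were never touched.

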